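Seat the shaker's adapter plate and present a fresh tray peeled off the stack

ROBOT

A 6-joint arm with a two-finger parallel gripper is mounted at the origin on the work surface. World frame = base frame: x ahead of the robot, y to its left, z up, the work surface at z = 0. Lengths are in m, angles in rad, forces in N, time in s.
With the tool pointing down it reaches from about 0.35 to 0.85 m from the base axis. Payload 8.1 kg.
Tool frame: the origin (TCP) lies on the centre line of the jaws, within the pads' length; the fingertips stand 17 mm ahead of it and the grasp point (between the pads) lies 2 mm behind it; z points along the fingers, y is the line along which they close (so a half turn about z gives the same grasp; the last joint's range is limited). The gripper opens to 93 mm and grips with 3 to 60 N. Pads are 15 mm wide; open, the fingers measure 128 mm over their backs; the gripper's body (75 mm by 188 mm) begins 65 mm behind the grasp point.
Start: joints at [-0.085, 0.13, 1.488, -0, 1.523, -0.085], TCP at [0.6, 0, 0.236] pointing down, gripper open.
Joint ranges: [-2.96, 2.96], [-0.89, 2.26], [0.02, 2.5], [-1.34, 4.48], [0, 2.73], [-2.66, 2.66]. Speed limits (rad/s): [2.39, 2.39, 2.79, 3.14, 3.14, 3.14].

INTERFACE

Orientations are given as a rotation vector (axis times angle).
In Python, from plant import status, eyes, robot gives the robot as it stands. The module is installed in compiled form; this text tells all that it offers.
- The arm moves only by the tool servo_tool, never from a script. Its argument "plan" is text: rows parted by semicolons, each of 4 numbers parted by spaces: the shift along the tool's x, y, z in m, then the turn about the tool's z in degrees. A call has 1 to 12 rows; each row is the pose to reach, as a shift and turn from the pose commanded when the call began, along the tool's axes at that moment; what a row does not reach only later rows make up. A row lasts 1/12 s, in which the tool goes at most 41.7 mm and 7.16 degrees, less where a joint would pass 70% of its speed; a pose out of reach is approached as far as the arm can. A call with a gripper value outside its range is refused whole. "grip" is the closure, from -1 (fully open) to 1 (shut), set as the call begins (left out, the last holds). The fingers move at their own pace and stop on an object; "grip_force" is the grip in N (left out, the last holds). Time passes only in rows, so rows that repeat a pose let the fingers close. It gives the time, the measured TCP pose, the force, the opening and the grip force at its end, in the units of the state.
- status.read_state(): the state, without advancing time (a new reading comes with each control period).
- eyes.read_camera(name): name is "scene" or "side" or "wrist"; returns a dict with "image" (480x640x3 uint8, blue, green, red), "fovy" (degrees; the focal length in pixels is half the picture's height over the tangent of half this angle, whatever the lens; pixels are square), "cx", "cy" (the principal point, pixels), "world_from_camera" (4x4, takes a point from camera to world coordinates); the wrist camera has in their place "hand_eye" (4x4, takes a point from camera to tool coordinates, whose origin is the TCP and whose axes are the flange's). Camera axes: x right, y down, z forward; pixel columns grow to the right and rows downward; lengths in m; the calibration is good to about 2 mm. A picture is of the moment at which its call begins: read the wrist's pose just before it. There is no depth.
- robot.close_job(): hands the job in; it is judged then, once.
The state is a dict: "t": time; "q": joint angles; "dq": joint speeds; "joint_torque": joint torques, N m; "tool_pos": TCP position; "orientation": TCP orientation; "force": force on the tool from outside, world axes, zero at the start; "wrist_torque": the same for the moment, N m; "opening": finger opening in m; "gripper_force": force on a finger pad.
Only numpy, scipy, OpenCV 4.12 (cv2) and the standard library are available. Lean on these libraries where they do the work, as an engineer would, in place of code of your own. Each camera call takes 0.05 s, during which the arm holds its last target. There are 200 camera calls.

TASK

The metal adapter plate of the plate shaker is riding up on its two spring catches: press its raised end down until it snaps home and lies flat and flush in the shaker. Then take the top tray of the nested stack by its upright corner tab and peel it: raise the tab corner clearly while the opposite corner stays down in the nest, so that it comes unstuck bit by bit and the other trays stay behind in their dock, and hold it level above the middle of the adapter plate, a few centimetres to a hand's breadth clear of it. The program finishes while still holding the tray there; leave the tube rack and the timer where they are.

Things in the scene. Friction and masses are not known exactly. Their poses are not given: they have to be found in the camera images.
- shaker: Plate shaker, fixed: white case 210 x 165 mm, grey platform 62 mm above the bench with a recess 131 x 89 mm, 10 mm deep. Origin: centre of its underside; x lengthwise, z up. Two spring-ball catches, 45 mm from centre towards +x, in dark blocks up to 82 mm above the bench (114 mm apart across the recess). Pushing the plate past them takes 5 to 10 N at its raised end.
- deck (a point): Point on the shaker's axis, level with the top of its platform (62 mm above the bench). Axes as the shaker's. With the plate home, its top face is at this height and its centre here within 2 mm.
- plate: Loose flat aluminium adapter plate with dark round wells, 127 (x) x 85 (y) x 10 mm, 0.25 kg. Origin: centre of its underside; z is its upward normal, x towards its raised end. At the start it lies in the recess with its -x end on the floor and its +x end up on the catches, tilted about 11 degrees.
- plate_top (a point): Centre of the plate's top face.
- plate_end (a point): Point on the plate's top face, mid-width, 54 mm from its centre towards the raised end: the place to press.
- dock: Grey plastic dock of the tray stack, 150 x 120 mm base with a post under each corner of the stack, fixed. Origin: centre of its underside on the bench, axes as the stack's.
- rest: The four lower trays of the stack, nested and inseparable (one body, 0.24 kg), loose in the dock: held by their weight and a dock claw over the lowest rim near the tab corner. Origin: centre of its underside, 10 mm above the bench; axes as the tray's. Low ribs and four nib housings stand around its upper edge, up to 81 mm above its origin (11 mm above the top tray's rim).
- rest_far (a point): Point fixed in the lower stack that coincides with tray_far while the top tray is fully nested.
- tray: Top tray of the nested stack: white formed plastic, 130 x 100 mm over the rim, 38 mm high to the rim, 0.05 kg. Origin: centre of its underside, 32 mm above the lower stack's origin while nested; x lengthwise, z up. Four small sprung nibs of the lower stack lap 2 mm over its long rims: lifted evenly it drags the lower trays along; raised by the tab corner (about 2 N) it snaps free nib by nib.
- tray_tab (a point): Centre of the tray's upright grip tab at its (+x, +y) corner: 14 mm thick, 26 mm long along the diagonal (0.8, 0.6 in tray x, y), rising 24 mm from the rim. This point is at (69, 52, 54.5) mm in the tray frame, 16.5 mm above the rim. Pinch across the thickness from above, fingertips just above the rim.
- tray_far (a point): Rim corner of the tray diagonally across from the tab, 60 mm and 45 mm from the origin towards -x and -y, 38 mm above its underside.
- tube_rack: Tube rack with capped tubes, 90 x 55 mm, 62 mm high. Origin: centre of its underside. Not to be disturbed.
- timer: Small flat lab timer, 62 x 62 x 20 mm. Origin: centre of its underside. Not to be disturbed.
There are look-alikes about, which are no part of the job. What is meant by the plate is not purple, and is the larger of those in its own colour.

How it is judged:
On the way, in this order (a step that is already met when the one before it is completed fails the run):
1. the adapter plate is pressed home, flat and flush in the shaker (angle between plate's own z axis and vertical below 0.05 rad and z of plate_top in the frame of deck below 0.004 m), for 0.2 s.
2. the tray's tab corner is raised at least 18 mm above its nested height while its opposite corner is within 15 mm of its nested place, the other trays staying in the dock (z of tray_tab in the frame of rest above 0.1045 m and distance between tray_far and rest_far below 0.015 m and z of rest in the frame of dock below 0.018 m and angle between rest's own z axis and vertical below 0.08 rad), for 0.05 s.
At the end, for the whole second after the job is handed in: Plate home (top within 4 mm of platform, tilt < 0.05 rad); lower trays in the dock (raised < 8 mm, shifted < 12 mm, tilt < 0.08 rad); fingers hold the top tray still, tilt < 0.25 rad, its underside centre 30 to 180 mm above the platform and within 45 mm of its middle, touching nothing else (all of step 1 and z of rest in the frame of dock below 0.018 m and angle between rest's own z axis and vertical below 0.08 rad and horizontal distance between rest and dock below 0.012 m and horizontal distance between tray and deck below 0.045 m and z of tray in the frame of deck between 0.03 and 0.18 m and angle between tray's own z axis and vertical below 0.25 rad and contact force between tray and the fingers above 1 N and contact force between tray and plate below 0.05 N and contact force between tray and shaker below 0.05 N and contact force between tray and rest below 0.05 N and linear speed of tray below 0.05 m/s); the arm keeps its last pose, push and grip.
It fails at once if the lower trays are dragged out of the dock or tipped with the top one (z of rest in the frame of dock above 0.03 m or angle between rest's own z axis and vertical above 0.2 rad).
It fails at once if the tube rack or the timer is pushed about (over 40 mm) (distance of any of tube_rack, timer from where it was at the start of the episode above 0.04 m).
It also fails if it takes over 58 s, if anything falls off the work surface, if the arm or the gripper's body presses on something with over 40 N, if the wrist force passes 120 N, or if a joint passes its speed limit or range.

## Working session

There is one attempt and no reset: what is moved stays moved. The work goes in short steps, Python scripts to look and compute and a tool call to move; the robot and the scene stay as the last step left them, time stands still between calls to the robot, and variables do not carry over. Pictures are saved under pics/ and viewed, at most 10 in all, crops included, and the job is handed in when it is done.

Besides the shell and the picture viewer there is one more tool, called after "Call:" in YAML: its name, and indented under it one key for each argument. servo_tool: Moves the arm, as the interface text tells. Its arguments: {"type":"object","properties":{"plan":{"type":"string"},"grip":{"type":"number"},"grip_force":{"type":"number"}},"required":["plan"]}

```bash
mkdir -p pics; cat > h.py <<'E'
import numpy as np, cv2
from scipy.spatial.transform import Rotation as R
from plant import status, eyes, robot
def snap(n,f):
    s=status.read_state(); c=eyes.read_camera(n)
    if 'hand_eye' in c:
        T=np.eye(4);T[:3,:3]=R.from_rotvec(s['orientation']).as_matrix();T[:3,3]=s['tool_pos'];W=T@c['hand_eye']
    else: W=c['world_from_camera']
    F=240/np.tan(np.radians(c['fovy'])/2)
    np.savez(f'pics/{f}.npz',W=W,F=F,cx=c['cx'],cy=c['cy']); cv2.imwrite(f'pics/{f}.png',c['image'])
def ray(f,u,v):
    d=np.load(f'pics/{f}.npz');W=d['W']
    r=W[:3,:3]@np.array([(u-d['cx'])/d['F'],(v-d['cy'])/d['F'],1]); return W[:3,3],r/np.linalg.norm(r)
def atz(f,u,v,z):
    o,r=ray(f,u,v); return o+r*(z-o[2])/r[2]
def tri(*obs):
    A=np.zeros((3,3));b=np.zeros(3);L=[ray(*o) for o in obs]
    for o,r in L:
        P=np.eye(3)-np.outer(r,r);A+=P;b+=P@o
    p=np.linalg.solve(A,b); return p,[round(1e3*np.linalg.norm((np.eye(3)-np.outer(r,r))@(p-o)),1) for o,r in L]
def proj(f,p):
    d=np.load(f'pics/{f}.npz');W=d['W'];q=W[:3,:3].T@(np.array(p)-W[:3,3]);return q[:2]/q[2]*d['F']+[d['cx'],d['cy']]
E
python3 - <<'E'
from h import *
for n in ['scene','side','wrist']:
    snap(n,n+'0'); d=np.load(f'pics/{n}0.npz'); print(n,d['W'].round(3).tolist(),d['F'],d['cx'],d['cy'])
print(status.read_state())
E
```

```text
scene [[-0.484, 0.632, -0.605, 1.118], [0.875, 0.361, -0.323, 0.273], [0.015, -0.685, -0.728, 0.847], [0.0, 0.0, 0.0, 1.0]] 470.57110598588247 315.36368167701124 234.21107305481888
side [[0.849, -0.324, 0.417, 0.025], [-0.528, -0.524, 0.668, -0.791], [0.002, -0.788, -0.616, 0.766], [0.0, 0.0, 0.0, 1.0]] 496.2237628792691 327.1908841381441 244.49862357749024
wrist [[1.0, 0.0, -0.003, 0.6], [-0.0, -0.961, -0.276, 0.076], [-0.003, 0.276, -0.961, 0.383], [0.0, 0.0, 0.0, 1.0]] 340.0175456728115 323.5199285005773 240.8444263003113
{'t': 0.15, 'q': array([-8.53939769e-02,  1.31046038e-01,  1.48903554e+00,  1.89410036e-05,
        1.52300911e+00, -8.53857190e-02]), 'dq': array([ 6.80174589e-04, -3.16730901e-05, -4.54976623e-03, -8.61056325e-04,
       -1.00833121e-04,  1.60233022e-03]), 'joint_torque': array([ 8.59073725e-05, -5.60473788e+01, -4.92333663e+01,  7.68201635e-02,
        3.05504061e-02, -1.41810942e-04]), 'tool_pos': array([5.99574738e-01, 6.92040462e-05, 2.34790031e-01]), 'orientation': array([-2.22063262e+00, -2.22061224e+00,  1.49264459e-03]), 'force': array([ 0.61685753,  0.60582175, -0.13431118]), 'wrist_torque': array([0.01751008, 0.00739022, 0.00943139]), 'gripper_force': 0.0, 'opening': 0.0925777684778334}
```

View pics/scene0.png

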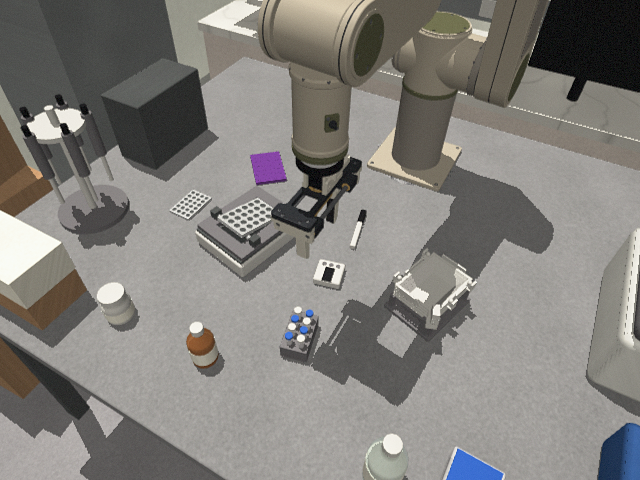

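View pics/side0.png

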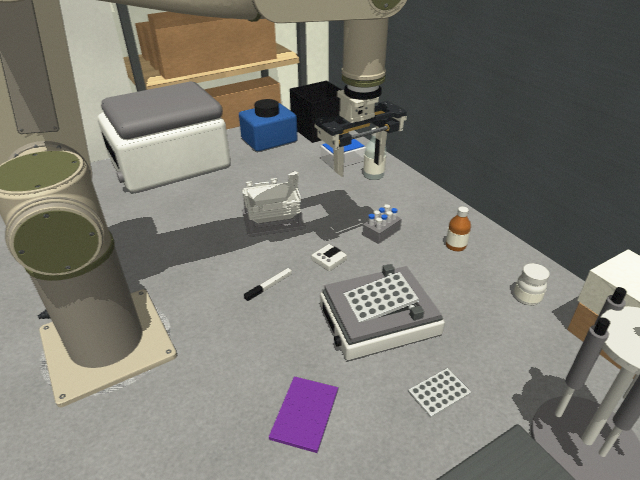

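The shaker is at scene (250,230) / side (380,310), with the plate's raised end by the dark blocks. The stack is at scene (432,290) / side (272,200). The timer is at scene (330,273) and the rack at scene (300,332). The purple sheet and the smaller plate at scene (190,205) are look-alikes.

```bash
python3 - <<'E'
from h import *
def crop(f,x,y):
    c=cv2.imread(f'pics/{f}.png')[y:y+100,x:x+133]; c=cv2.resize(c,(399,300),interpolation=cv2.INTER_CUBIC)
    for i in range(0,133,20): cv2.putText(c,str(x+i),(3*i,8),0,.3,(0,0,255));cv2.line(c,(3*i,8),(3*i,14),(0,0,255))
    for i in range(10,100,20): cv2.putText(c,str(y+i),(0,3*i),0,.3,(0,0,255));cv2.line(c,(22,3*i),(28,3*i),(0,0,255))
    return c
cv2.imwrite('pics/m1.png',np.vstack([np.hstack([crop('scene0',185,183),crop('side0',315,257)]),np.hstack([crop('scene0',370,240),crop('side0',215,155)])]))
E
```

```text
(no output)
```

View pics/m1.png

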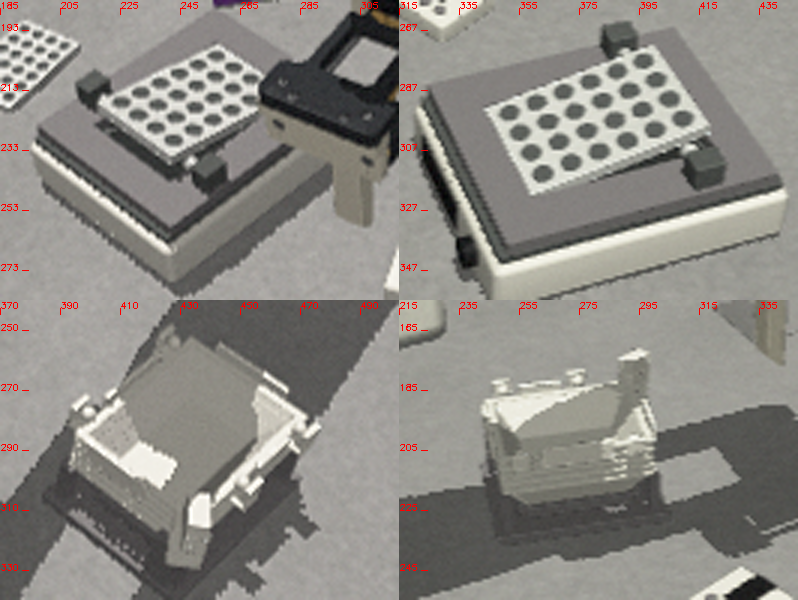

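```bash
python3 - <<'E'
from h import *
np.set_printoptions(precision=4,suppress=True)
S=lambda x,y:('scene0',185+x/3,183+y/3); D=lambda x,y:('side0',315+(x-399)/3,257+y/3)
S2=lambda x,y:('scene0',370+x/3,240+(y-300)/3); D2=lambda x,y:('side0',215+(x-399)/3,155+(y-300)/3)
for n,a,b in [('raisedA',S(98,97),D(711,133)),('raisedA',S(98,97),D(655,45)),('raisedB',S(177,160),D(655,45)),('catch1',S(93,72),D(705,150)),('catch2',S(208,158),D(620,25)),('low',S(218,43),D(485,107)),('low',S(218,43),D(533,188)),
 ('platcorner left',S(38,130),D(783,180)),('plat corner',S(172,238),D(620,50) )]:
    print(n,*tri(a,b))
for n,a,b in [('tab?',S2(200,495),D2(635,352)),('tab2',S2(185,545),D2(635,352)),('corner L',S2(75,407),D2(500,382)),('',S2(310,430),D2(650,405))]: print(n,*tri(a,b))
for c in [D(783,180),D(673,28),D(500,247)]+[S(38,130),S(172,238),S(215,12)]: print(atz(*c,.062))
print(atz('scene0',330,273,.02),atz('scene0',300,332,.03))
E
```

```text
raisedA [ 0.5432 -0.2937  0.0815] [np.float64(3.3), np.float64(3.3)]
raisedA [ 0.5539 -0.2523  0.117 ] [np.float64(18.9), np.float64(18.9)]
raisedB [ 0.5675 -0.2041  0.08  ] [np.float64(4.1), np.float64(4.1)]
catch1 [ 0.5264 -0.3087  0.0873] [np.float64(2.1), np.float64(2.1)]
catch2 [ 0.557  -0.1806  0.0855] [np.float64(2.0), np.float64(2.0)]
low [ 0.4382 -0.2256  0.0945] [np.float64(19.6), np.float64(19.6)]
low [ 0.4287 -0.2595  0.0628] [np.float64(1.9), np.float64(1.9)]
platcorner left [ 0.5754 -0.3324  0.0541] [np.float64(3.6), np.float64(3.6)]
plat corner [ 0.589  -0.1743  0.0378] [np.float64(16.2), np.float64(16.2)]
tab? [0.5557 0.2331 0.1101] [np.float64(3.6), np.float64(3.6)]
tab2 [0.5726 0.2436 0.0936] [np.float64(8.2), np.float64(8.2)]
corner L [0.4602 0.1684 0.1088] [np.float64(60.9), np.float64(60.9)]
 [0.5207 0.2413 0.1013] [np.float64(61.1), np.float64(61.1)]
[ 0.5719 -0.3398  0.062 ]
[ 0.6073 -0.1841  0.062 ]
[ 0.3848 -0.2903  0.062 ]
[ 0.5785 -0.3236  0.062 ]
[ 0.6167 -0.1714  0.062 ]
[ 0.3954 -0.2826  0.062 ]
[ 0.5185 -0.0069  0.02  ] [0.6881 0.0143 0.03  ]
```

The raised end measures about (0.555,-0.249,0.080) and the shaker axis is about -13.5° in world. Next I close the gripper and look with the wrist camera over the shaker.

Call:
servo_tool:
  plan: "-0.04 -0.01 0 0; -0.08 -0.02 0 0; -0.12 -0.03 0 0; -0.16 -0.04 0 0; -0.2 -0.055 0 0; -0.24 -0.07 0 0; -0.24 -0.07 0 0; -0.24 -0.07 0 0; -0.24 -0.07 0 0"
  grip: 1
  grip_force: 10

```text
t: 0.9
tool_pos: [0.5299, -0.2397, 0.2353]
orientation: [-2.222, -2.22, -0.001]
force: [0.7, 0.6, -0.3]
opening: 0.0381
gripper_force: 0.0
```

```bash
python3 - <<'E'
from h import *
snap('wrist','w1'); print(status.read_state()['tool_pos'],status.read_state()['opening'])
E
```

```text
[ 0.53028909 -0.23898738  0.23538326] 0.033357690364251825
```

View pics/w1.png

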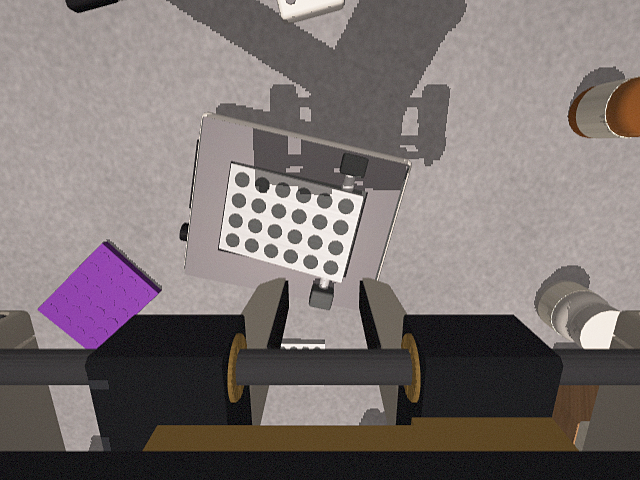

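The wrist view shows the plate's raised corners at (364,191) and (345,281), its low corners at (231,163) and (219,248), and the catches at (352,165) and (321,294).

```bash
python3 - <<'E'
from h import *
np.set_printoptions(precision=4,suppress=True)
S=lambda x,y:('scene0',185+x/3,183+y/3); D=lambda x,y:('side0',315+(x-399)/3,257+y/3)
a,_=tri(S(98,97),D(711,133),('w1',345,281));print(a,_)
b,_=tri(S(177,160),D(655,45),('w1',364,191));print(b,_)
A=atz('w1',345,281,.080);B=atz('w1',364,191,.080);C=atz('w1',219,248,.0585);E=atz('w1',231,163,.0585)
print(A,B,C,E,np.linalg.norm(A-B),np.linalg.norm(C-E),np.linalg.norm(A-C))
d=(A+B-C-E)/2;print('mid',(A+B)/2,(C+E)/2,'yaw',np.degrees(np.arctan2(d[1],d[0])))
c1=tri(S(93,72),D(705,150),('w1',321,290));c2=tri(S(208,158),D(620,25),('w1',353,163));print(c1,c2)
E
```

```text
[ 0.5465 -0.2917  0.0812] [np.float64(5.0), np.float64(3.5), np.float64(4.0)]
[ 0.5668 -0.2043  0.0799] [np.float64(3.8), np.float64(4.4), np.float64(0.9)]
[ 0.5503 -0.2907  0.08  ] [ 0.5659 -0.2043  0.08  ] [ 0.4249 -0.264   0.0585] [ 0.4433 -0.1809  0.0585] 0.08784331552184402 0.08514313998842275 0.13001815883480833
mid [ 0.5581 -0.2475  0.08  ] [ 0.4341 -0.2225  0.0585] yaw -11.426676753188836
(array([ 0.5276, -0.3045,  0.085 ]), [np.float64(4.3), np.float64(4.3), np.float64(6.1)]) (array([ 0.5563, -0.1803,  0.0853]), [np.float64(1.3), np.float64(2.7), np.float64(1.4)])
```

Call:
servo_tool:
  plan: "0 0.005 0 -7; 0 0.01 0 -14; -0.005 0.017 0 -21; -0.005 0.017 0.01 -28; -0.005 0.017 0.02 -35; -0.005 0.017 0.04 -42; -0.005 0.017 0.06 -49; -0.005 0.017 0.08 -56; -0.005 0.017 0.1 -63; -0.005 0.017 0.12 -70; -0.005 0.017 0.12 -77; -0.005 0.017 0.12 -78"

```text
t: 1.95
tool_pos: [0.5466, -0.2422, 0.1135]
orientation: [-0.314, -3.122, -0.003]
force: [0.3, 0.3, -0.3]
opening: 0.0001
gripper_force: 0.0
```

Call:
servo_tool:
  plan: "0 0 0.008 0; 0 0 0.014 0; 0 0 0.018 0; 0 0 0.021 0; 0 0 0.024 0; 0 0 0.026 0; 0 0 0.028 0; 0 0 0.028 0"

```text
t: 2.62
tool_pos: [0.5467, -0.2449, 0.0871]
orientation: [-0.329, -3.124, -0.0]
force: [0.8, -0.2, -0.5]
opening: 0.0002
gripper_force: 0.0
```

Call:
servo_tool:
  plan: "0 0 0.002 0; 0 0 0.004 0; 0 0 0.006 0; 0 0 0.007 0; 0 0 0.008 0; 0 0 0.009 0; 0 0 0.009 0; 0 0 0.009 0"

```text
t: 3.28
tool_pos: [0.547, -0.245, 0.0793]
orientation: [-0.328, -3.124, 0.0]
force: [-3.8, 0.8, 4.9]
opening: 0.0005
gripper_force: 2.8
```

```bash
python3 - <<'E'
from h import *
snap('side','s1');snap('scene','c1')
s=status.read_state();print(s['tool_pos'],s['force'])
o=[cv2.resize(cv2.imread(f'pics/{f}.png')[y:y+110,x:x+133],None,fx=3,fy=3,interpolation=2) for f,x,y in [('s1',315,240),('c1',185,180)]]
cv2.imwrite('pics/m2.png',np.hstack(o))
E
```

```text
[ 0.54696776 -0.24496483  0.07929119] [-2.45964337  1.88160162  6.18548335]
```

View pics/m2.png

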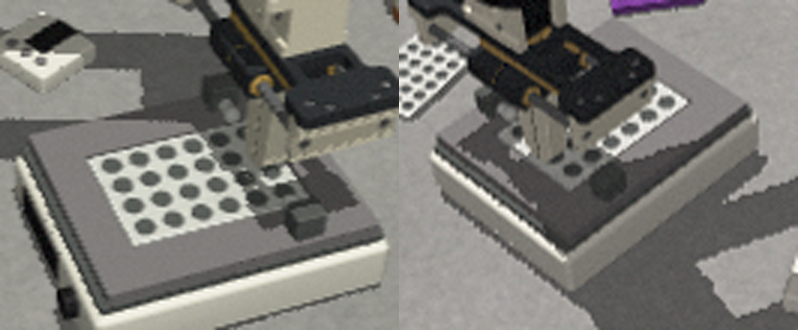

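The plate looks nearly flush, with the fingertips at z = 0.062. I'll press a little harder to seat it, then lift.

Call:
servo_tool:
  plan: "0 0 0.002 0; 0 0 0.004 0; 0 0 0.006 0; 0 0 0.006 0; 0 0 0.006 0; 0 0 0.006 0"

```text
t: 3.88
tool_pos: [0.5472, -0.2451, 0.0791]
orientation: [0.328, 3.124, -0.001]
force: [-26.3, 11.9, 50.0]
opening: 0.0001
gripper_force: 25.0
```

Call:
servo_tool:
  plan: "0 0 -0.03 0; 0 0 -0.07 0; 0.01 0.03 -0.095 0; 0.02 0.065 -0.11 0; 0.03 0.1 -0.125 0; 0.04 0.14 -0.14 0; 0.05 0.178 -0.15 0; 0.06 0.216 -0.16 0; 0.07 0.255 -0.17 0; 0.08 0.293 -0.17 0; 0.09 0.331 -0.17 0; 0.1 0.369 -0.17 0"

```text
t: 4.88
tool_pos: [0.5257, 0.1387, 0.2433]
orientation: [0.328, 3.123, 0.001]
force: [1.6, 0.1, -0.3]
opening: 0.0003
gripper_force: 0.0
```

Call:
servo_tool:
  plan: "0.006 0.03 0 0; 0.012 0.06 0 0; 0.012 0.06 0 0; 0.012 0.06 0 0; 0.012 0.06 0 0"
  grip: 0

```text
t: 5.3
tool_pos: [0.5266, 0.1976, 0.2425]
orientation: [-0.327, -3.124, 0.001]
force: [-0.3, -0.1, 0.1]
opening: 0.0292
gripper_force: 0.0
```

```bash
python3 - <<'E'
from h import *
snap('wrist','w2');snap('scene','c2');snap('side','s2'); s=status.read_state();print(s['tool_pos'],s['orientation'],s['opening'])
E
```

```text
[0.52685641 0.19668792 0.24265106] [ 3.30859104e-01  3.12404104e+00 -3.80993858e-04] 0.04127429219433228
```

View pics/w2.png

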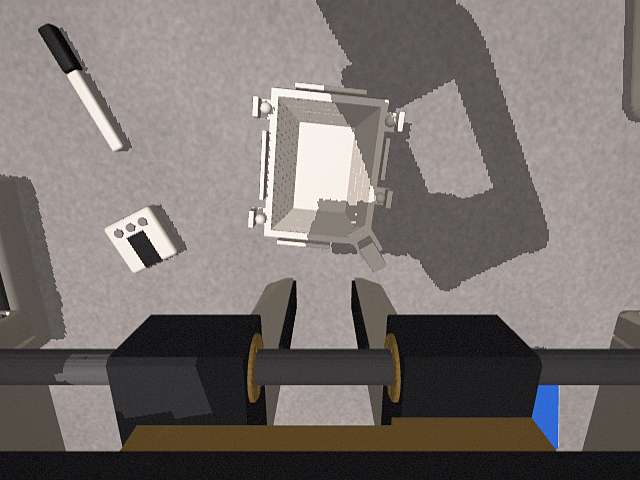

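The wrist view shows rim corners at (272,88), (388,98) and (263,237), and the tab at about (372,252).

```bash
python3 - <<'E'
from h import *
np.set_printoptions(precision=4,suppress=True)
P=[atz('w2',*p,.08) for p in [(388,98),(272,88),(263,237)]]
print(P,np.linalg.norm(P[0]-P[1]),np.linalg.norm(P[2]-P[1]))
print('tab top c',atz('w2',372,252,.1))
d=P[2]-P[1]; print('yaw x',np.degrees(np.arctan2(d[1],d[0])),'ctr',(P[0]+P[2])/2)
o=[cv2.resize(cv2.imread(f'pics/{f}.png')[y:y+75,x:x+80],None,fx=5,fy=5,interpolation=2) for f,x,y in [('w2',330,205),('s2',235,160)]]
o2=cv2.resize(cv2.imread('pics/c2.png')[275:275+45,395:395+80],None,fx=5,fy=5,interpolation=2)
im=np.vstack([np.hstack(o),np.hstack([o2,o2*0])]);
for k in range(0,80,10):
    for X,Y,a,b in [(0,0,330,205),(400,0,235,160),(0,375,395,275)]:
        cv2.putText(im,str(a+k),(X+5*k,Y+8),0,.33,(0,0,255))
        if 0<k<(45 if Y else 75): cv2.putText(im,str(b+k),(X,Y+5*k+3),0,.33,(0,0,255))
cv2.imwrite('pics/m3.png',im)
E
```

```text
[array([0.4266, 0.2743, 0.08  ]), array([0.3985, 0.1798, 0.08  ]), array([0.523 , 0.1391, 0.08  ])] 0.09852203782476994 0.13101245616215199
tab top c [0.5523 0.2361 0.1   ]
yaw x -18.114414182921134 ctr [0.4748 0.2067 0.08  ]
```

View pics/m3.png

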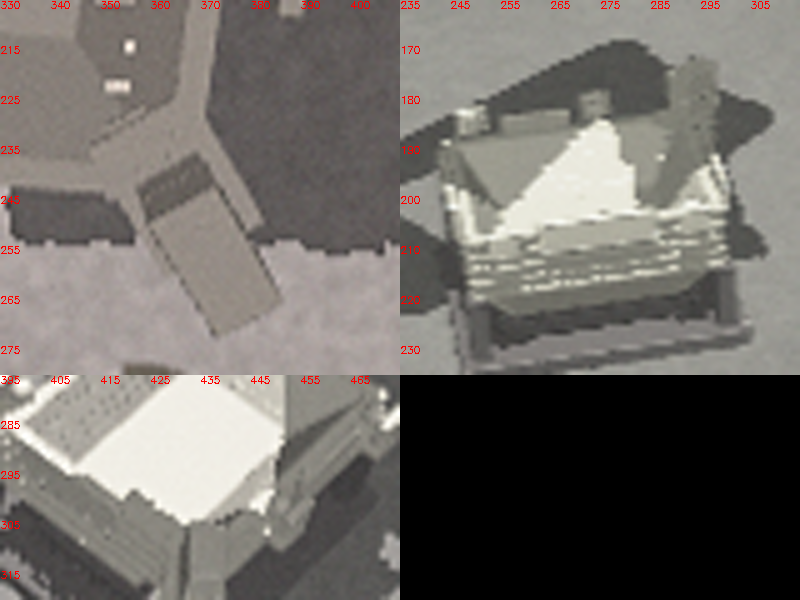

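The tab's top face has corners at w2 (359,249), (373,243), (387,265) and (374,273), so its centre is about (373,257). In the side view its top is at about (293,171).

```bash
python3 - <<'E'
from h import *
np.set_printoptions(precision=4,suppress=True)
print(tri(('w2',373,257.2),('s2',293,171.8)))
t=atz('w2',373,257.2,.104);print(t)
a=atz('w2',366.2,245.8,.104);b=atz('w2',380,268.6,.104);d=b-a;print('dir',np.degrees(np.arctan2(d[1],d[0])),np.linalg.norm(d))
s=status.read_state();M=R.from_rotvec(s['orientation']).as_matrix();print(s['q'],s['tool_pos'])
print('shift',M.T@(np.r_[t[:2],.1]-s['tool_pos']), 'axisY',np.degrees(np.arctan2(M[1,1],M[0,1])))
E
```

```text
(array([0.5564, 0.2351, 0.1078]), [np.float64(1.8), np.float64(1.8)])
[0.5559 0.2358 0.104 ]
dir 19.559683375502242 0.025135924216919438
[ 0.2663  0.026   1.5853 -0.0003  1.5303 -1.0935] [0.5269 0.1967 0.2427]
shift [-0.0202  0.0444  0.1426] axisY 77.90897519263622
```

Call:
servo_tool:
  plan: "-0.01 0.022 0 -7; -0.02 0.044 0 -14; -0.02 0.044 0.02 -21; -0.02 0.044 0.05 -28; -0.02 0.044 0.08 -31; -0.02 0.044 0.11 -31; -0.02 0.044 0.12 -31; -0.02 0.044 0.128 -31; -0.02 0.044 0.135 -31; -0.02 0.044 0.141 -31; -0.02 0.044 0.141 -31; -0.02 0.044 0.141 -31"

```text
t: 6.45
tool_pos: [0.5561, 0.237, 0.1028]
orientation: [-0.518, 3.097, 0.0]
force: [-0.2, 0.2, 0.7]
opening: 0.0466
gripper_force: 0.0
```

```bash
python3 - <<'E'
from h import *
snap('wrist','w3');snap('side','s3')
im=np.hstack([cv2.resize(cv2.imread('pics/w3.png'),(400,300),interpolation=3),cv2.resize(cv2.imread('pics/s3.png')[140:240,215:348],(400,300),interpolation=2)])
cv2.imwrite('pics/m4.png',im);print(status.read_state()['tool_pos'],status.read_state()['force'],status.read_state()['opening'])
E
```

```text
[0.55621887 0.23711649 0.10306107] [ 0.11105751 -0.25327432 -0.28768568] 0.04645543696282021
```

View pics/m4.png

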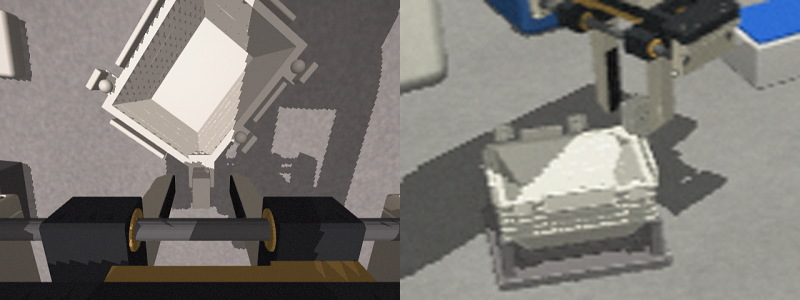

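The fingers straddle the tab evenly. I'll go 2 mm lower and close gently so that the tab can pivot in the pads.

Call:
servo_tool:
  plan: "0 0 0.002 0; 0 0 0.002 0; 0 0 0.002 0; 0 0 0.002 0; 0 0 0.002 0; 0 0 0.002 0; 0 0 0.002 0; 0 0 0.002 0"
  grip: 1
  grip_force: 9

```text
t: 7.22
tool_pos: [0.5554, 0.2368, 0.0997]
orientation: [-0.519, 3.098, 0.0]
force: [0.0, 0.5, 0.1]
opening: 0.0141
gripper_force: 9.0
```

Call:
servo_tool:
  plan: "0 0 -0.002 0; 0 0 -0.004 0; 0 0 -0.006 0; 0 0 -0.008 0; 0 0 -0.01 0; 0 0 -0.01 0"

```text
t: 7.72
tool_pos: [0.5555, 0.2369, 0.1101]
orientation: [-0.518, 3.098, 0.0]
force: [-0.4, -0.1, -1.4]
opening: 0.0136
gripper_force: 9.0
```

Call:
servo_tool:
  plan: "0.0005 0 -0.002 0; 0.001 0 -0.004 0; 0.001 0 -0.006 0; 0.002 0 -0.008 0; 0.002 0 -0.01 0; 0.002 0 -0.012 0; 0.002 0 -0.012 0; 0.002 0 -0.012 0"

```text
t: 8.38
tool_pos: [0.5538, 0.2363, 0.1221]
orientation: [-0.518, 3.098, 0.0]
force: [0.2, -0.2, 0.1]
opening: 0.0135
gripper_force: 9.0
```

```bash
python3 - <<'E'
from h import *
snap('wrist','w4');snap('side','s4');snap('scene','c4')
im=np.hstack([cv2.resize(cv2.imread('pics/w4.png'),(400,300),interpolation=3),cv2.resize(cv2.imread('pics/s4.png')[140:240,215:348],(400,300),interpolation=2)])
cv2.imwrite('pics/m5.png',im);print(status.read_state()['tool_pos'],status.read_state()['force'],status.read_state()['wrist_torque'])
E
```

```text
[0.55355142 0.23613753 0.12161458] [ 0.54596271 -0.24192701 -0.01859576] [ 0.02815136 -0.12399605  0.070563  ]
```

View pics/m5.png

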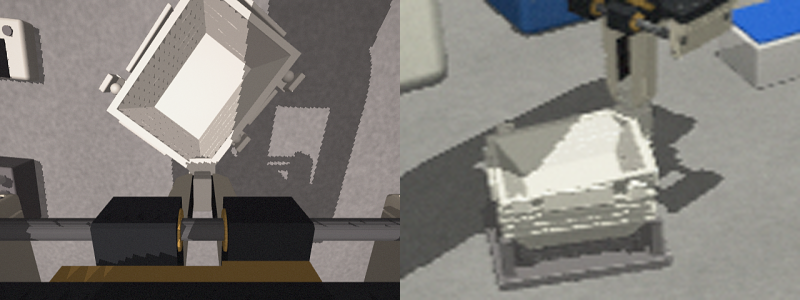

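The tab corner is up about 22 mm, and in the side view the far corner stays put at crop (487,150). I'll raise it slightly more with the same light grip.

Call:
servo_tool:
  plan: "0 0 -0.002 0; 0 0 -0.004 0; 0.001 0 -0.005 0; 0.001 0 -0.005 0; 0.001 0 -0.005 0; 0.001 0 -0.005 0"

```text
t: 9.03
tool_pos: [0.5526, 0.2359, 0.1267]
orientation: [-0.518, 3.098, 0.0]
force: [0.7, 0.2, -1.8]
opening: 0.0141
gripper_force: 9.0
```

```bash
python3 - <<'E'
from h import *
snap('wrist','w5');snap('side','s5');snap('scene','c5')
s=status.read_state();print(s['tool_pos'],s['force'],s['wrist_torque'])
# tracked features: image motion s3->s5 around stack via LK
a,b=[cv2.cvtColor(cv2.imread(f'pics/{f}.png'),6) for f in('c2','c5')]
for fa,fb,box in [('s3','s5',(238,175,300,235)),('c2','c5',(385,245,480,330))]:
    a,b=[cv2.cvtColor(cv2.imread(f'pics/{f}.png'),6) for f in(fa,fb)]
    m=np.zeros_like(a);m[box[1]:box[3],box[0]:box[2]]=255
    p=cv2.goodFeaturesToTrack(a,25,.05,5,mask=m);q,st,e=cv2.calcOpticalFlowPyrLK(a,b,p,None,winSize=(9,9))
    for x,y,ok in zip(p[:,0],q[:,0],st[:,0]):
        if ok: print(fa,x.astype(int),(y-x).round(1))
E
```

```text
[0.55261571 0.23583754 0.12667501] [ 1.46546371 -0.06255364  0.15560494] [ 0.15521944 -0.2786829  -0.03797946]
s3 [244 196] [-0.  -1.7]
s3 [299 203] [ 0.4 -0.8]
s3 [249 219] [ 0.2 -0.6]
s3 [249 214] [ 0.  -0.7]
s3 [245 201] [-0.3 -2.1]
s3 [288 182] [-2.1 -7.3]
s3 [290 187] [-0.7 -7.5]
s3 [296 186] [-0.4 -6.6]
s3 [248 209] [ 0.  -0.9]
s3 [269 184] [ 1.4 -6.9]
s3 [251 205] [ 0.2 -1.1]
s3 [285 176] [  2.3 -11.8]
s3 [246 184] [-2.7  0.8]
s3 [251 181] [ 0.1 -1.1]
s3 [290 211] [-0.2 -0.1]
s3 [288 206] [-1.8 -4.2]
s3 [259 208] [ 1.5 -1.5]
s3 [276 182] [ 0.1 -7.2]
s3 [295 200] [ 0.5 -5. ]
s3 [242 219] [-0.6 -0.6]
s3 [256 184] [ 0.1 -1.9]
s3 [266 215] [-2.9 -0.1]
s3 [295 206] [ 0.2 -0.3]
s3 [271 179] [ 0.5 -1.4]
s3 [259 217] [ 0.1 -0.5]
c2 [475 281] [159.6 134.8]
c2 [471 278] [-41.2  77.6]
c2 [425 253] [104.4 179.9]
c2 [472 285] [105.8 188.3]
c2 [447 301] [-55.1 -14.4]
c2 [424 245] [ 38.8 165.8]
c2 [451 265] [-35.7 171.3]
c2 [447 258] [-88.2  95.6]
c2 [421 298] [216.9 -24.9]
c2 [422 258] [ -1.9 127.9]
c2 [431 304] [-73.6 -73.4]
c2 [448 306] [-48.5  -9. ]
c2 [425 322] [ -9.7 -63.3]
c2 [390 295] [  9.1 -54.4]
c2 [472 307] [-201.3  -44.2]
c2 [410 329] [  35.9 -132.9]
c2 [385 305] [-0. -0.]
c2 [441 255] [-43.   28.7]
c2 [475 315] [-2.3  9.7]
```

The side-view flow shows the tab side up about 12 px, the far rim corner about 4 mm and the lower trays about 1 mm. The peel is achieved, so I grip firmer and lift slowly to free the last nib.

Call:
servo_tool:
  plan: "0 0 0 0; 0 0 0 0; 0 0 -0.002 0; 0 0 -0.004 0; 0 0 -0.006 0; 0 0 -0.006 0"
  grip_force: 25

```text
t: 9.68
tool_pos: [0.5527, 0.2359, 0.1333]
orientation: [-0.519, 3.098, 0.0]
force: [-0.3, 0.3, -1.0]
opening: 0.0136
gripper_force: 25.0
```

```bash
cat > fl.py <<'E'
from h import *
import sys
f=sys.argv[1];snap('side',f)
s=status.read_state();print(s['tool_pos'],s['force'],s['wrist_torque'])
a,b=[cv2.cvtColor(cv2.imread(f'pics/{x}.png'),6) for x in('s3',f)]
p=np.float32([[244,196],[249,214],[249,219],[248,209],[295,206],[290,211],[299,203],[288,182],[245,201],[242,219],[259,217]])[:,None]
q,st,e=cv2.calcOpticalFlowPyrLK(a,b,p,None,winSize=(9,9))
for x,y in zip(p[:,0],q[:,0]): print(x,(y-x).round(1))
E
python3 fl.py s6
```

```text
[0.55267696 0.23590679 0.13309109] [-0.38767649  0.74785709 -0.62178291] [ 0.1936722  -0.09566682 -0.04028397]
[244. 196.] [-0.2 -3.6]
[249. 214.] [-0.  -0.6]
[249. 219.] [ 0.2 -0.5]
[248. 209.] [-0.8 -3.2]
[295. 206.] [0.4 0.1]
[290. 211.] [-0.1 -0.1]
[299. 203.] [ 0.4 -5. ]
[288. 182.] [-1.3 -9.5]
[245. 201.] [-0.8 -4.1]
[242. 219.] [-0.6 -0.8]
[259. 217.] [-0.6 -0.2]
```

Call:
servo_tool:
  plan: "0 0 -0.003 0; 0 0 -0.006 0; 0 0 -0.009 0; 0 0 -0.012 0; 0 0 -0.015 0; 0 0 -0.018 0; 0 0 -0.02 0; 0 0 -0.02 0"

```text
t: 10.4
tool_pos: [0.5529, 0.236, 0.1534]
orientation: [-0.518, 3.097, 0.0]
force: [0.4, 0.2, 0.5]
opening: 0.0136
gripper_force: 25.0
```

```bash
python3 fl.py s7
```

```text
[0.55271055 0.23591517 0.15300677] [-0.27049444  0.38134376 -0.22913262] [ 0.06740199 -0.11590514 -0.01031036]
[244. 196.] [ 0.9 -9.6]
[249. 214.] [-0.1 -0.8]
[249. 219.] [ 0.3 -0.5]
[248. 209.] [ -4.1 -11. ]
[295. 206.] [ -0.3 -14.7]
[290. 211.] [-0.1 -0. ]
[299. 203.] [ 0.6 -5.5]
[288. 182.] [ -4.9 -16. ]
[245. 201.] [ -0.  -10.3]
[242. 219.] [-1.  -1.6]
[259. 217.] [-0.6 -0.2]
```

Call:
servo_tool:
  plan: "0 0 -0.01 0; 0 0 -0.025 0; 0 0 -0.045 0; 0 0 -0.065 0; 0 0 -0.08 0; 0.002 -0.01 -0.09 0; 0.007 -0.025 -0.095 0; 0.013 -0.045 -0.1 0; 0.019 -0.069 -0.1 0; 0.026 -0.093 -0.1 0; 0.033 -0.117 -0.1 0; 0.04 -0.141 -0.1 0"

```text
t: 11.45
tool_pos: [0.5603, 0.0876, 0.2527]
orientation: [0.518, -3.098, 0.0]
force: [0.2, -0.2, -0.5]
opening: 0.0136
gripper_force: 25.0
```

Call:
servo_tool:
  plan: "0.007 -0.026 0 0; 0.014 -0.052 0 0; 0.021 -0.078 0 0; 0.029 -0.104 0 0; 0.036 -0.13 0 0; 0.043 -0.156 0 0; 0.051 -0.182 0 0; 0.058 -0.208 0 0; 0.066 -0.234 0 0; 0.071 -0.254 0 0; 0.076 -0.27 0 0; 0.08 -0.284 0 0"

```text
t: 12.45
tool_pos: [0.5767, -0.2072, 0.2525]
orientation: [0.517, -3.098, -0.0]
force: [0.6, 0.2, -0.5]
opening: 0.014
gripper_force: 25.0
```

Call:
servo_tool:
  plan: "0 0 0.005 0; 0 0 0.012 0; 0 0 0.02 0; 0 0 0.026 0; 0 0 0.03 0; 0 0 0.03 0; 0 0 0.03 0; 0 0 0.03 0"

```text
t: 13.12
tool_pos: [0.5777, -0.2048, 0.223]
orientation: [-0.519, 3.098, -0.0]
force: [-0.3, -0.9, -0.4]
opening: 0.0137
gripper_force: 25.0
```

```bash
python3 - <<'E'
from h import *
snap('wrist','w9');snap('side','s9');snap('scene','c9')
A,B,C=[cv2.imread(f'pics/{f}.png') for f in('c9','s9','w9')]
im=np.vstack([np.hstack([cv2.resize(A[140:290,170:370],None,fx=2,fy=2,interpolation=2),cv2.resize(B[190:340,290:490],None,fx=2,fy=2,interpolation=2)]),
 np.hstack([cv2.resize(C,(400,300),interpolation=3),cv2.resize(B[150:250,215:348],(400,300),interpolation=2)])])
cv2.imwrite('pics/m6.png',im);s=status.read_state();print(s['tool_pos'],s['force'],s['opening'],s['gripper_force'],s['q'])
E
```

```text
[ 0.57771644 -0.20508896  0.22324291] [-0.78481912  0.30945652  0.1719527 ] 0.013869976031920524 24.999156296253204 [-4.24710313e-01  1.70045961e-01  1.46713888e+00 -4.57536405e-05
  1.50345613e+00 -2.32729146e+00]
```

View pics/m6.png

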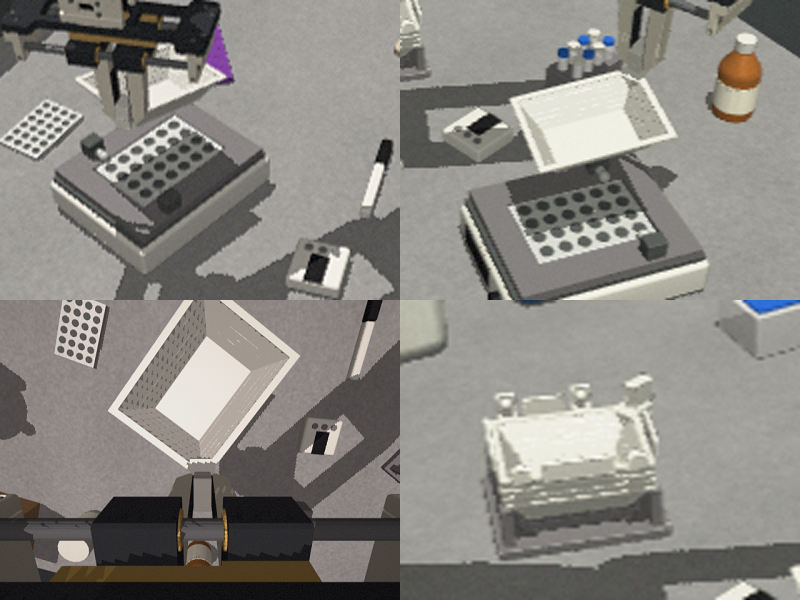

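The plate is flush with the platform, the lower stack sits in its dock, and the tray is held over the shaker. I'll check its tilt and centre from the rim corners.

```bash
python3 - <<'E'
from h import *
np.set_printoptions(precision=4,suppress=True)
from scipy.optimize import least_squares
X=np.array([[65,50,38],[65,-50,38],[-65,-50,38],[-65,50,38]])/1e3
obs=[('s9',0,402.5,226),('s9',1,428.5,257.5),('s9',2,362.5,276),('s9',3,346,238.5),('w9',1,176,179),('w9',3,480,88)]
f=lambda v:np.concatenate([proj(n,v[:3]+R.from_rotvec(v[3:]).apply(X[i]))-[a,b] for n,i,a,b in obs])
r=least_squares(f,[.497,-.235,.15,0,0,-.31]);M=R.from_rotvec(r.x[3:]).as_matrix()
print(r.x[:3],'tilt',np.arccos(M[2,2]),'z axis',M[:,2],'res',f(r.x).round(1))
# plate: same check of corners in w9/s9 : far-plate edges
D=lambda x,y:('s9',290+(x-400)/2,190+y/2)
for p in [(512,205),(540,262),(655,233)]: print(atz(*D(*p),.062))
E
```

```text
[ 0.5044 -0.2301  0.1492] tilt 0.0991802147450681 z axis [-0.096  -0.0241  0.9951] res [ 4.5 -0.8 -0.8  1.1 -3.1 -0.9 -2.4  1.3 -0.1  1.1 -0.3 -0.5]
[ 0.4499 -0.1834  0.062 ]
[ 0.4289 -0.2636  0.062 ]
[ 0.5484 -0.2917  0.062 ]
```

```bash
python3 -c "
from plant import robot;print(robot.close_job())"
```

```text
the job is handed in; nothing more can be done
None
```

I pressed the adapter plate flush, peeled the top tray off by its tab with the lower stack left in the dock, and handed in with it held about 87 mm above the platform, roughly 9 mm off centre and tilted 0.10 rad; the judge returned no verdict.

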